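# Tighten a pump cover in cross order

## Task

Bring the pump's cover down evenly: turn each of its four bar-handled nuts clockwise, roughly a third to half a turn, until you feel it come home snug, without forcing it on and crushing the gasket. Tighten one nut, then the one diagonally opposite, then the other two; leave the cover flat on the housing and the things around it where they lie.

Things in the scene. Friction and masses are not known exactly. Their poses are not given: they have to be found in the camera images.
- pump: The pump housing, a grey block 150 x 150 mm fixed to the bench, its flat top 40 mm above the bench, on two foot strips along its y axis (176 mm long). Origin: centre of its underside on the bench; x points to the side with the short pipe stub (away from the robot, within 0.3 rad), z up. Four studs stand at x, y = +-55 mm.
- cover: The pump's loose aluminium cover plate, 146 x 146 x 8 mm with a shallow round boss, its holes over the four studs. Spring washers lift it about 4 mm off the housing against the nuts. Origin: centre of its underside, 40.3 mm above the bench when seated flat on the gasket; z up.
- nut_a_bar (a point): Bar-handled nut on the far left stud (pump x +55, y +55 mm), diagonal to nut c. All four are alike: a dark steel flat bar 40 long x 10 thick x 24 mm tall on a round hub (radius 8.5) and flange (radius 12). The point is on the axis; the bar reaches 10 mm above and 14 mm below it. x lies along the bar, z up.
- nut_b_bar (a point): Bar-handled nut on the far right stud (pump x +55, y -55 mm), diagonal to nut d. All four: clockwise from above tightens, one turn sinks the nut 10 mm. Each starts 1.9 to 2.7 rad short of home; home is with this point 74.3 mm above the bench (too little travel to judge by measured height: feel for it). It turns and sinks with the nut.
- nut_c_bar (a point): Bar-handled nut on the near right stud (pump x -55, y -55 mm), diagonal to nut a. All four run with about 0.10 N m; from home on the torque climbs about 1.6 N m per rad as the gasket yields, and on release the nut springs back to home. Tight: within 0.12 rad of home.
- nut_d_bar (a point): Bar-handled nut on the near left stud (pump x -55, y +55 mm), diagonal to nut b. All four: the gasket is crushed if a nut is forced 0.24 rad past home, which takes about 0.38 N m; stop at about half of that.
- spanner_b: A small steel spanner, 135 x 20 x 8 mm, lying loose on the bench beside the pump; leave it. Origin: centre of its underside.
- marker: A black and red marker pen, 127 x 12 mm, lying loose on the bench beside the pump; leave it. Origin: centre of its underside.
- rubber_foot: A black rubber foot, a ring 36 mm across and 14 mm high, lying loose on the bench beside the pump; leave it. Origin: centre of its underside.
- compression_tee: A small metal pipe fitting, 34 x 15 x 14 mm, lying loose on the bench beside the pump; leave it. Origin: centre of its underside.
- brass_valve: A dull metal valve body, 54 x 42 x 19 mm, lying loose on the bench beside the pump; leave it. Origin: centre of its underside.

How it is judged:
On the way, in this order (a step that is already met when the one before it is completed fails the run):
1. a first nut is tight (z of any of nut_a_bar, nut_b_bar, nut_c_bar, nut_d_bar in the frame of pump below 0.0745 m), for 0.1 s.
2. the nut diagonally opposite is tight too ((z of each of nut_a_bar, nut_c_bar in the frame of pump below 0.0745 m or z of each of nut_b_bar, nut_d_bar in the frame of pump below 0.0745 m)), for 0.1 s.
3. a third nut is tight ((z of each of nut_b_bar, nut_c_bar, nut_d_bar in the frame of pump below 0.0745 m or z of each of nut_a_bar, nut_c_bar, nut_d_bar in the frame of pump below 0.0745 m or z of each of nut_a_bar, nut_b_bar, nut_d_bar in the frame of pump below 0.0745 m or z of each of nut_a_bar, nut_b_bar, nut_c_bar in the frame of pump below 0.0745 m)), for 0.1 s.
At the end, for the whole second after the job is handed in: All four nuts are within 0.12 rad (0.2 mm of height) of home, and the cover lies at rest flat on the housing: its underside within 0.8 mm of the housing's top and its tilt under 0.01 rad (z of each of nut_a_bar, nut_b_bar, nut_c_bar, nut_d_bar in the frame of pump below 0.0745 m and z of cover in the frame of pump below 0.0408 m and angle between cover's own z axis and vertical below 0.01 rad and linear speed of cover below 0.01 m/s); the robot touches nothing.
It fails at once if a nut forced more than 0.24 rad (0.38 mm) past home: gasket crushed (z of any of nut_a_bar, nut_b_bar, nut_c_bar, nut_d_bar in the frame of pump below 0.07392 m).
It fails at once if two neighbouring nuts tight while both of the others are still more than 0.8 mm (half a rad) short of home ((z of each of nut_a_bar, nut_b_bar in the frame of pump below 0.0745 m and z of each of nut_c_bar, nut_d_bar in the frame of pump above 0.0751 m) or (z of each of nut_b_bar, nut_c_bar in the frame of pump below 0.0745 m and z of each of nut_d_bar, nut_a_bar in the frame of pump above 0.0751 m) or (z of each of nut_c_bar, nut_d_bar in the frame of pump below 0.0745 m and z of each of nut_a_bar, nut_b_bar in the frame of pump above 0.0751 m) or (z of each of nut_d_bar, nut_a_bar in the frame of pump below 0.0745 m and z of each of nut_b_bar, nut_c_bar in the frame of pump above 0.0751 m)).
It fails at once if one of the loose things round the pump pushed more than 30 mm (distance of any of spanner_b, marker, rubber_foot, compression_tee, brass_valve from where it was at the start of the episode above 0.03 m).
It also fails if it takes over 72 s, if anything falls off the work surface, if the arm or the gripper's body presses on something with over 40 N, if the wrist force passes 120 N, or if a joint passes its speed limit or range.

## Robot

A 6-joint arm with a two-finger parallel gripper is mounted at the origin on a cart in front of the work surface, level with it; the furniture and walls round the work are solid. World frame = base frame: x ahead of the robot, y to its left, z up, the work surface at z = 0. Lengths are in m, angles in rad, forces in N, time in s.
With the tool pointing down it reaches from about 0.25 to 0.85 m from the base axis. Payload 12.5 kg.
Tool frame: the origin (TCP) lies at the very end of the fingers, on their centre line; the grasp point (between the pads) lies 19 mm behind it (bot.grip_point_offset is the distance from the TCP to the grasp point, in m); y points along the fingers, z is the direction in which the jaws open and shut, and the axes are right-handed (so a half turn about y gives the same grasp; the last joint's range is limited). The gripper opens to 93 mm and grips with 3 to 60 N. Pads are 15 mm wide; open, the fingers measure 128 mm over their backs; the gripper's body (75 mm by 188 mm) begins 65 mm behind the grasp point.
Start: joints at [1.114, 0.351, 1.652, -0, 1.139, -0.085], TCP at [0.2, 0.512, 0.219] pointing down, gripper open.
Joint ranges: [-2.75, 2.75], [-0.79, 2.1], [0.01, 2.65], [-1.57, 4.71], [0.07, 3.14], [-2.87, 2.87]. Speed limits (rad/s): [2.22, 2.22, 2.79, 3.14, 3.14, 3.14].

## Interface

Orientations are given as a unit quaternion [w, x, y, z].
In Python, from rig import bot, capture, calibration, job, spotter gives the robot as it stands. The module is installed in compiled form; this text tells all that it offers.
- The arm moves only by the tool jog_arm, never from a script. Its argument "steps" is text: rows parted by semicolons, each of 7 numbers parted by spaces: the finger opening in m, from 0 to 0.093, then the shift along the tool's x, y, z in m, then the turn, a rotation vector about the tool's x, y, z in rad. In form: hand tx ty tz ax ay az; .... A call has 1 to 12 rows; each row shifts and turns the commanded pose from where the row before left it, along the tool's axes as they then stand; what a row does not reach is not made up. A row lasts 1/8 s, in which the tool goes at most 62.5 mm and 10.7 degrees, less where a joint would pass 70% of its speed; a pose out of reach is approached as far as the arm can. A call is refused whole if a number of a shift passes 0.0625 or a number of a turn 0.188, either way. A call with a gripper value outside its range is refused whole. The fingers move at their own pace and stop on an object; the grip force is fixed at half the most. Time passes only in rows, so rows that do not move let the fingers close. It gives the time, the measured TCP pose, the force and the opening at its end, in the units of the state.
- bot.sense(): the state, without advancing time (a new reading comes with each control period).
- capture(name): name is "scene" or "side" or "wrist"; returns the picture (420x560x3 uint8, red, green, blue); there is no depth.
- calibration(name): a dict with "fx", "fy", "cx", "cy" (pixels), "extrinsics" (4x4, takes a point from camera to world coordinates). Camera axes: x right, y down, z forward; pixel columns grow to the right and rows downward; lengths in m; the calibration is good to about 2 mm. A picture is of the moment at which its call begins: read the wrist's pose just before it. calibration takes no time and is no camera call; for the wrist camera it gives the pose at the moment of the call.
- job.job_done(): hands the job in, once; it reports no verdict.
Trained networks look in the newest picture that a camera, given by its name, has taken for a name from the list of things; names that differ only in an ending like _2 or _b are one class to them, and where a whole thing is asked for, a point or a joint stands for the part that bears it (a point fixed in the world has none). Each returns a list of dicts, best first, with "conf" (0 to 1); they miss things now and then, are a little off and sometimes report something else, mostly with a low value. They report only what shows in the picture. A call takes as long as a camera call.
- spotter.spot_in(query, camera): "extent" ([left, top, width, height] in pixels, round what is visible of it).
- spotter.cut_out(query, camera): "pixels" (420x560 bool, what is visible of it) and "extent" ([left, top, width, height] in pixels, round what is visible of it).
- spotter.spot_point(query, camera): "centre" ([column, row] in pixels: a listed point, or the origin of a listed thing).
The state is a dict: "time": time; "joint_positions": joint angles; "joint_velocities": joint speeds; "joint_efforts": joint torques, N m; "tcp_pos": TCP position; "orientation": TCP orientation; "ft_force": force on the tool from outside, world axes, zero at the start; "torque": the same for the moment, N m; "finger_gap": finger opening in m.
Only numpy, scipy, OpenCV 4.12 (cv2) and the standard library are available. Lean on these libraries where they do the work, as an engineer would, in place of code of your own. Each camera call takes 0.05 s, during which the arm holds its last target. There are 200 camera calls.

## Working session

There is one attempt and no reset: what is moved stays moved. The work goes in short steps, Python scripts to look and compute and a tool call to move; the robot and the scene stay as the last step left them, time stands still between calls to the robot, and variables do not carry over. Pictures are saved under pics/ and viewed, about 8 in all and at most 12, crops included, and the job is handed in when it is done.

Besides the shell and the picture viewer there is one more tool, called after "Request:" as name(argument=value, ...), one argument or row to a line, values as JSON. jog_arm: Moves the arm, as the interface text tells. Its arguments: {"type":"object","properties":{"steps":{"type":"string"}},"required":["steps"]}

```bash
mkdir -p pics
cat > h.py <<'E'
import numpy as np, cv2
from rig import bot, capture, calibration, job, spotter
def ray(cam,px,z):
    c=calibration(cam);E=np.array(c["extrinsics"])
    d=E[:3,:3]@np.array([(px[0]-c["cx"])/c["fx"],(px[1]-c["cy"])/c["fy"],1]);o=E[:3,3]
    return o+d*(z-o[2])/d[2]
def proj(cam,p):
    c=calibration(cam);E=np.linalg.inv(np.array(c["extrinsics"]));q=E[:3,:3]@np.array(p)+E[:3,3]
    return [c["fx"]*q[0]/q[2]+c["cx"],c["fy"]*q[1]/q[2]+c["cy"]]
def save(cam,n):
    im=capture(cam);cv2.imwrite("pics/"+n,im[:,:,::-1]);return im
E
python3 - <<'E'
from h import *
s=bot.sense();print(s)
ims=[save("scene","s0.png"),save("side","d0.png")]
for cam in("scene","side"):
    print(cam,np.round(calibration(cam)["extrinsics"],3).tolist())
    for q in ["pump","cover","nut_a_bar","nut_b_bar","nut_c_bar","nut_d_bar"]:
        for r in spotter.spot_point(q,cam)[:4]:
            z={"pump":0,"cover":.044}.get(q,.077)
            print(q,round(r["conf"],2),np.round(r["centre"],1),np.round(ray(cam,r["centre"],z),4))
E
```

```text
{'time': 0.0, 'joint_positions': array([ 1.11441365e+00,  3.51220397e-01,  1.65240560e+00, -2.30552425e-05,
        1.13912795e+00, -8.46064020e-02]), 'joint_velocities': array([-0.00027962, -0.00129576,  0.00092198,  0.00088949, -0.00099595,
       -0.00072458]), 'joint_efforts': array([ 3.06239184e-03, -4.97337055e+01, -2.85259956e+01,  7.00582797e-02,
        2.54470808e-02, -8.49666048e-05]), 'tcp_pos': array([0.19963183, 0.51212209, 0.21811714]), 'orientation': array([-0.69452798,  0.69532323, -0.13078628,  0.13058113]), 'ft_force': array([0.19633859, 0.04825245, 0.34407641]), 'torque': array([-0.03337141,  0.02686462,  0.00093412]), 'finger_gap': 0.09303315706953712}
scene [[0.768, -0.442, 0.463, 0.096], [-0.64, -0.544, 0.543, -0.555], [0.011, -0.713, -0.701, 0.754], [0.0, 0.0, 0.0, 1.0]]
pump 0.15 [250.6 216.5] [0.511  0.0542 0.    ]
cover 0.85 [282.6 242.9] [ 0.4923 -0.0809  0.044 ]
nut_a_bar 0.84 [282.6 201.1] [ 0.547  -0.0142  0.077 ]
nut_b_bar 0.57 [321.8 231.4] [ 0.5521 -0.1285  0.077 ]
nut_c_bar 0.48 [278.5 260.9] [ 0.4402 -0.132   0.077 ]
nut_d_bar 0.49 [243.8 229.7] [ 0.4368 -0.0286  0.077 ]
side [[0.958, -0.184, 0.219, 0.369], [-0.286, -0.597, 0.749, -0.665], [-0.007, -0.781, -0.625, 0.611], [0.0, 0.0, 0.0, 1.0]]
pump 0.91 [252.5 264.1] [ 0.4901 -0.0811  0.    ]
cover 0.6 [250.2 245.9] [ 0.4885 -0.0778  0.044 ]
nut_a_bar 0.68 [272.  209.3] [ 0.5442 -0.028   0.077 ]
nut_b_bar 0.53 [293.7 247.6] [ 0.5508 -0.1375  0.077 ]
nut_c_bar 0.64 [226.3 261.9] [ 0.4351 -0.1372  0.077 ]
nut_d_bar 0.74 [215.5 219.8] [ 0.4378 -0.0269  0.077 ]
```

View pics/s0.png

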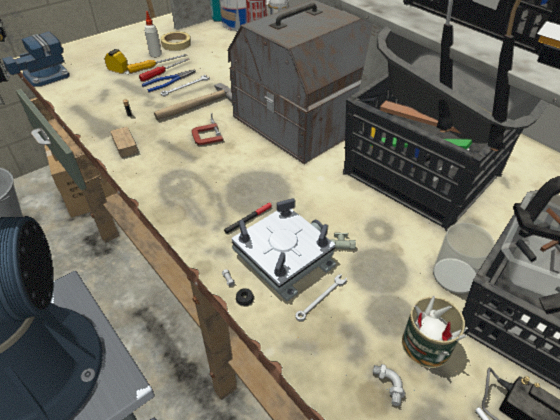

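View pics/d0.png

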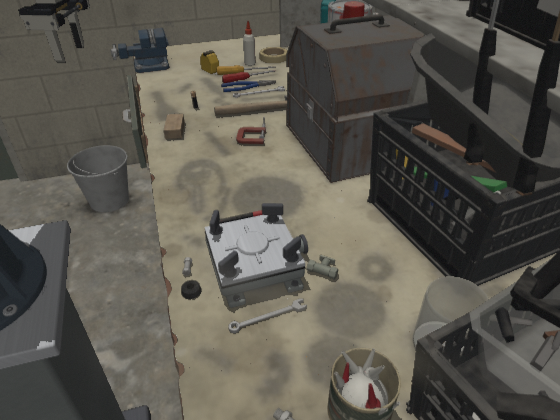

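```bash
cat >> h.py <<'E'
from scipy.spatial.transform import Rotation as R
def Rt(s): q=s["orientation"]; return R.from_quat([q[1],q[2],q[3],q[0]])
def yaw(s): z=Rt(s).as_matrix()[:,2]; return np.arctan2(z[1],z[0])
def delta(pos,zyaw=None):
    "total tool-axis shift (current axes) and turn to TCP pos, tool down, jaw axis yaw"
    s=bot.sense();r=Rt(s);y=yaw(s) if zyaw is None else zyaw
    z=np.array([np.cos(y),np.sin(y),0]);yy=np.array([0,0,-1.]);x=np.cross(yy,z)
    T=R.from_matrix(np.c_[x,yy,z])
    print("shift",np.round(r.inv().apply(np.array(pos)-s["tcp_pos"]),4),"turn",np.round((r.inv()*T).as_rotvec(),4),"yaw",round(yaw(s),3),"j",np.round(s["joint_positions"],2))
E
python3 - <<'E'
from h import *
s=bot.sense();print(np.round(Rt(s).as_matrix(),3))
E_=np.array(calibration("wrist")["extrinsics"]);print("cam in tool",np.round(Rt(s).inv().apply(E_[:3,3]-s["tcp_pos"]),3),np.round(Rt(s).inv().as_matrix()@E_[:3,:3],2).tolist(),calibration("wrist")["fx"])
delta([.493,-.081,.30])
E
```

```text
[[ 0.932  0.     0.363]
 [-0.363 -0.     0.932]
 [ 0.    -1.     0.   ]]
cam in tool [-0.082 -0.166 -0.   ] [[-0.0, 0.96, 0.3], [0.0, -0.3, 0.96], [1.0, 0.0, -0.0]] 369.8113627338577
shift [ 0.4888 -0.0814 -0.4463] turn [-0. -0.  0.] yaw 1.199 j [ 1.11  0.35  1.65 -0.    1.14 -0.08]
```

Request:
jog_arm(
  steps="0.093 0.04 -0.003 -0.037 0 0 0;0.093 0.04 -0.003 -0.037 0 0 0;0.093 0.04 -0.003 -0.037 0 0 0;0.093 0.04 -0.003 -0.037 0 0 0;0.093 0.04 -0.003 -0.037 0 0 0;0.093 0.04 -0.003 -0.037 0 0 0;0.093 0.04 -0.003 -0.037 0 0 0;0.093 0.04 -0.003 -0.037 0 0 0;0.093 0.04 -0.003 -0.037 0 0 0;0.093 0.04 -0.003 -0.037 0 0 0;0.093 0.04 -0.003 -0.037 0 0 0;0.093 0.04 -0.003 -0.037 0 0 0",
)

```text
time: 2.2
tcp_pos: [0.4863, -0.0775, 0.2549]
orientation: [0.695, -0.695, 0.131, -0.131]
ft_force: [0.6, 1.0, -0.0]
finger_gap: 0.0932
```

Request:
jog_arm(
  steps="0.03 0 0 0 0 0 0;0.03 0 0 0 0 0 0",
)

```text
time: 2.45
tcp_pos: [0.4853, -0.0753, 0.2544]
orientation: [0.695, -0.695, 0.131, -0.131]
ft_force: [-0.3, 0.3, 0.4]
finger_gap: 0.0774
```

Run:
```python
from h import *
delta([.493,-.081,.25])
im=save("wrist","w0.png")
for q in ["pump","cover","nut_a_bar","nut_b_bar","nut_c_bar","nut_d_bar"]:
    for r in spotter.spot_point(q,"wrist")[:4]:
        z={"pump":0,"cover":.044}.get(q,.078)
        print(q,round(r["conf"],2),np.round(r["centre"],1),np.round(ray("wrist",r["centre"],z),4))
for r in spotter.cut_out("nut_a_bar","wrist"): print(r["conf"],r["extent"])
```

```text
shift [ 0.0092  0.0044 -0.0025] turn [-0.0001  0.     -0.0007] yaw 1.199 j [-0.25  0.21  1.75  0.    1.18 -1.45]
pump 0.59 [250.2 263.8] [ 0.582  -0.1593  0.    ]
cover 0.85 [280.1 185.9] [ 0.4929 -0.0834  0.044 ]
nut_a_bar 0.41 [203.2 163.2] [ 0.4391 -0.1392  0.078 ]
nut_b_bar 0.85 [248.7 263.2] [ 0.5492 -0.1395  0.078 ]
nut_b_bar 0.74 [200.  163.5] [ 0.4383 -0.1422  0.078 ]
nut_d_bar 0.56 [317.4 119.8] [ 0.4407 -0.0266  0.078 ]
0.88 [338.4, 201.6, 24.4, 42.6]
```

View pics/w0.png

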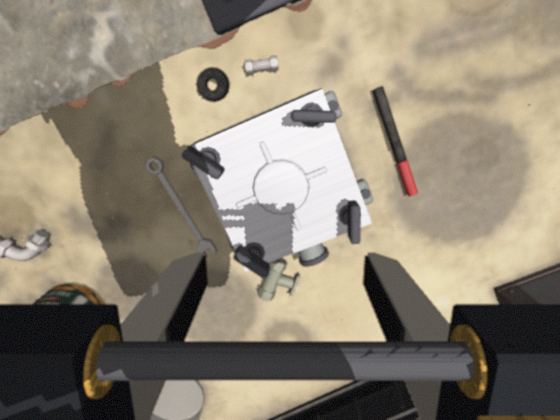

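View zoomed.

Run:
```python
import cv2
im=cv2.imread("pics/w0.png")[90:290,170:390]
cv2.imwrite("pics/w0z.png",cv2.resize(im,None,fx=3,fy=3,interpolation=cv2.INTER_CUBIC))
```

```text
(no output)
```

View pics/w0z.png

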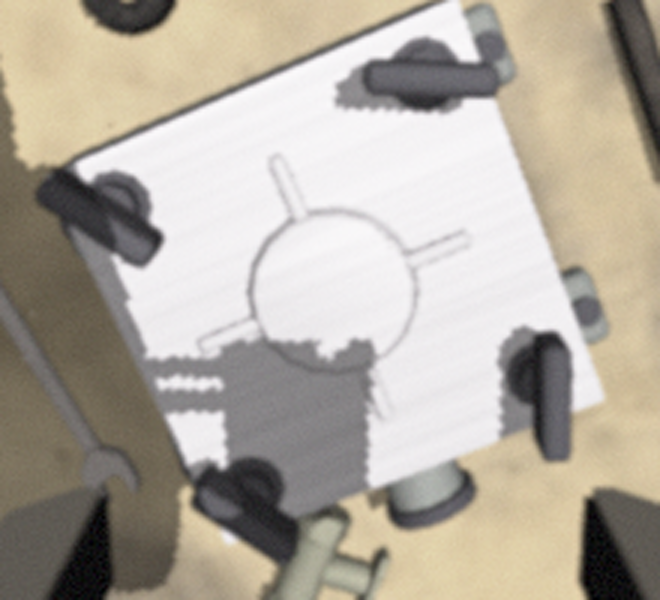

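Run:
```python
from h import *
ends={"a":[(553,342),(558,455)],"b":[(203,495),(290,552)],"c":[(46,194),(150,255)],"d":[(370,76),(497,78)]}
P={}
for k,(p,q) in ends.items():
    P1,P2=[ray("wrist",(u/3+170,v/3+90),.087) for u,v in(p,q)]
    d=P2-P1;P[k]=(P1+P2)/2;print(k,np.round(P[k],4),"len",round(np.hypot(*d[:2]),4),"ang",round(np.arctan2(d[1],d[0]),3))
c=sum(P.values())/4;print("c",c);print("pump yaw",np.arctan2(*(P["a"]-P["d"])[[1,0]]),np.arctan2(*(P["b"]-P["c"])[[1,0]]))
print(yaw(bot.sense()))
for k in P:print(k,np.linalg.norm((P[k]-c)[:2]))
```

```text
a [ 0.5437 -0.0261  0.087 ] len 0.0384 ang -0.273
b [ 0.5482 -0.1347  0.087 ] len 0.035 ang 0.567
c [ 0.4398 -0.1382  0.087 ] len 0.0357 ang 0.648
d [ 0.4356 -0.0284  0.087 ] len 0.0371 ang 1.185
c [ 0.49183256 -0.08185078  0.087     ]
pump yaw 0.021300481876050062 0.03186887645738615
1.199672767599728
a 0.07613724995328724
b 0.07730265584136337
c 0.07670128359100682
d 0.07754945769963
```

```bash
cat >> h.py <<'E'
C=np.array([.492,-.0818]);Y=.033
def nut(k):
    x,y={"a":(1,1),"b":(1,-1),"c":(-1,-1),"d":(-1,1)}[k]
    return C+.055*np.array([x*np.cos(Y)-y*np.sin(Y),x*np.sin(Y)+y*np.cos(Y)])
def tq():
    s=bot.sense();print("F",np.round(s["ft_force"],2),"T",np.round(s["torque"],3),"j6",np.round(s["joint_positions"][5],3),"e6",np.round(s["joint_efforts"][5],3),"yaw",round(yaw(s),4),"gap",round(s["finger_gap"],4),"pos",np.round(s["tcp_pos"],4))
E
python3 -c "
from h import *
delta([*nut('a'),.12],1.298)"
```

```text
shift [0.0373 0.1348 0.0684] turn [-0.0001 -0.0983  0.0002] yaw 1.2 j [-0.25  0.21  1.75  0.    1.18 -1.45]
```

Request:
jog_arm(
  steps="0.04 0.0093 0 0.0171 0 0 0;0.04 0.0093 0.034 0.0171 0 0 0;0.04 0.0093 0.034 0.0171 0 0 0;0.04 0.0094 0.034 0.0171 0 0 0;0.04 0 0.033 0 0 -0.098 0;0.04 0 0 0 0 0 0;0.04 0 0 0 0 0 0",
)

```text
time: 3.72
tcp_pos: [0.5461, -0.0252, 0.1208]
orientation: [0.7, -0.7, 0.097, -0.098]
ft_force: [-1.0, 0.3, -0.0]
finger_gap: 0.0402
```

Run:
```python
from h import *
delta([*nut('a'),.066],1.298)
save("wrist","w1.png")
for p in ([*nut('a'),.087],): print(proj("wrist",p))
tq()
```

```text
shift [-0.0011  0.0548 -0.0001] turn [-0.0002 -0.003   0.0014] yaw 1.295 j [-0.13  0.47  1.75  0.    0.92 -1.43]
[np.float64(285.85394677039807), np.float64(238.97843806668874)]
F [ 0.38 -0.56  0.72] T [ 0.066  0.013 -0.006] j6 -1.427 e6 0.019 yaw 1.2953 gap 0.0401 pos [ 0.5462 -0.0254  0.1211]
```

View pics/w1.png

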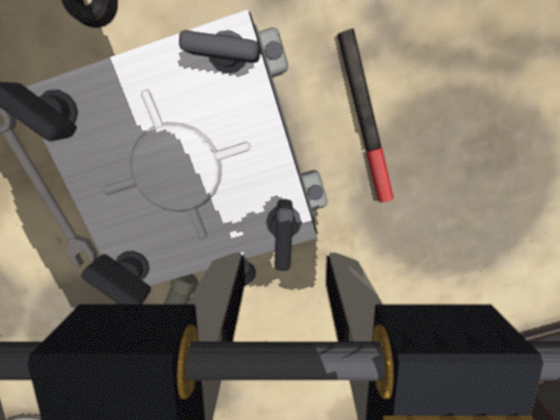

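Request:
jog_arm(
  steps="0.04 -0.001 0.02 0 0 0 0;0.04 0 0.02 0 0 0 0;0.04 0 0.015 0 0 0 0;0.005 0 0 0 0 0 0;0.005 0 0 0 0 0 0;0.005 0 0 0 0 0 0;0.005 0 0 0 0 0 0;0.005 0 0 0 0 0 0",
)

```text
time: 4.78
tcp_pos: [0.5446, -0.0255, 0.0652]
orientation: [-0.7, 0.701, -0.096, 0.097]
ft_force: [-1.5, -3.6, 6.1]
finger_gap: 0.0097
```

```bash
python3 -c "
from h import *
tq();tq()"
```

```text
F [-1.48 -3.65  6.11] T [-0.76   0.311 -0.026] j6 -1.429 e6 -0.025 yaw 1.297 gap 0.0097 pos [ 0.5446 -0.0255  0.0652]
F [-1.48 -3.65  6.11] T [-0.76   0.311 -0.026] j6 -1.429 e6 -0.025 yaw 1.297 gap 0.0097 pos [ 0.5446 -0.0255  0.0652]
```

Request:
jog_arm(
  steps="0.005 0 0.0002 0 0 0.15 0;0.005 0 0.0002 0 0 0.15 0;0.005 0 0.0003 0 0 0.15 0;0.005 0 0.0002 0 0 0.15 0;0.005 0 0.0002 0 0 0.15 0;0.005 0 0.0003 0 0 0.15 0",
)

```text
time: 5.52
tcp_pos: [0.5448, -0.0256, 0.0638]
orientation: [-0.588, 0.588, -0.392, 0.393]
ft_force: [-1.9, -4.4, 6.8]
finger_gap: 0.0099
```

```bash
python3 -c "
from h import *
tq()"
```

```text
F [-1.92 -4.44  6.77] T [-0.92   0.335  0.101] j6 -0.524 e6 -1.863 yaw 0.3924 gap 0.0099 pos [ 0.5448 -0.0256  0.0638]
```

Request:
jog_arm(
  steps="0.005 0 0.0002 0 0 0.15 0;0.005 0 0.0002 0 0 0.15 0;0.005 0 0.0003 0 0 0.15 0;0.005 0 0.0002 0 0 0.15 0;0.005 0 0.0002 0 0 0.15 0;0.005 0 0.0003 0 0 0.1 0;0.005 0 0 0 0 0 0",
)

```text
time: 6.4
tcp_pos: [0.5448, -0.0256, 0.0625]
orientation: [-0.375, 0.374, -0.599, 0.6]
ft_force: [-1.8, -3.6, 7.7]
finger_gap: 0.0098
```

```bash
python3 -c "
from h import *
tq()"
```

```text
F [-1.83 -3.61  7.72] T [-0.991  0.398  0.089] j6 0.323 e6 0.744 yaw -0.4541 gap 0.0098 pos [ 0.5448 -0.0256  0.0625]
```

Request:
jog_arm(
  steps="0.005 0 0.0002 0 0 0.08 0;0.005 0 0.0002 0 0 0.08 0;0.005 0 0 0 0 0 0",
)

```text
time: 6.78
tcp_pos: [0.5448, -0.0256, 0.0622]
orientation: [-0.326, 0.325, -0.627, 0.628]
ft_force: [-1.1, -4.4, 9.0]
finger_gap: 0.01
```

```bash
python3 -c "
from h import *
tq()"
```

```text
F [-1.07 -4.36  8.97] T [-0.937  0.585  0.035] j6 0.482 e6 0.614 yaw -0.6138 gap 0.01 pos [ 0.5448 -0.0256  0.0622]
```

Request:
jog_arm(
  steps="0.005 0 0.0002 0 0 0.08 0;0.005 0 0.0002 0 0 0.08 0;0.005 0 0 0 0 0 0",
)

```text
time: 7.15
tcp_pos: [0.5449, -0.0256, 0.0621]
orientation: [-0.275, 0.274, -0.651, 0.652]
ft_force: [-2.6, -3.8, 11.7]
finger_gap: 0.0096
```

```bash
cat >> h.py <<'E'
def feel(n=3):
    t=[bot.sense()["torque"][2]]
    for _ in range(n): capture("wrist");t.append(bot.sense()["torque"][2])
    print("Tz",np.round(t,3),"mean",round(np.mean(t),3));tq()
E
python3 -c "
from h import *
feel()"
```

```text
Tz [0.078 0.082 0.154 0.038] mean 0.088
F [-2.69 -3.6  11.38] T [-1.     0.762  0.038] j6 0.641 e6 0.1 yaw -0.7726 gap 0.01 pos [ 0.5448 -0.0256  0.0621]
```

Request:
jog_arm(
  steps="0.005 0 0.0001 0 0 0.08 0;0.005 0 0 0 0 0.08 0;0.005 0 0 0 0 0 0",
)

```text
time: 7.68
tcp_pos: [0.5449, -0.0256, 0.062]
orientation: [-0.222, 0.221, -0.671, 0.672]
ft_force: [-2.8, -4.0, 11.3]
finger_gap: 0.0095
```

```bash
python3 -c "
from h import *
feel()"
```

```text
Tz [0.246 0.162 0.13  0.164] mean 0.176
F [-2.99 -3.82 12.23] T [-0.916  0.776  0.164] j6 0.801 e6 0.185 yaw -0.9324 gap 0.0099 pos [ 0.5449 -0.0256  0.062 ]
```

```bash
python3 -c "
from h import *
feel(6)"
```

```text
Tz [0.164 0.167 0.126 0.214 0.172 0.134 0.185] mean 0.166
F [-3.47 -3.61 12.45] T [-0.915  0.758  0.185] j6 0.801 e6 0.177 yaw -0.9325 gap 0.0101 pos [ 0.5449 -0.0256  0.062 ]
```

Request:
jog_arm(
  steps="0.005 0 0 0 0 0.045 0;0.005 0 0 0 0 0 0",
)

```text
time: 8.38
tcp_pos: [0.5449, -0.0256, 0.062]
orientation: [-0.207, 0.206, -0.676, 0.677]
ft_force: [-3.0, -3.9, 12.5]
finger_gap: 0.0095
```

```bash
python3 -c "
from h import *
feel(4)
delta([*nut('c'),.12],2.219)"
```

```text
Tz [0.258 0.349 0.237 0.277 0.355] mean 0.295
F [-2.7  -4.23 11.59] T [-0.924  0.761  0.355] j6 0.846 e6 0.273 yaw -0.9772 gap 0.0098 pos [ 0.5449 -0.0256  0.062 ]
shift [ 0.1511 -0.0581  0.0344] turn [ 1.000e-03  3.087e+00 -2.400e-03] yaw -0.977 j [-0.13  0.55  1.78 -0.    0.8   0.85]
```

Request:
jog_arm(
  steps="0.04 0 0 0 0 0 0;0.04 0 0 0 0 0 0;0.04 0 0 0 0 0 0;0.04 0 -0.029 0 0 0 0;0.04 0 -0.029 0 0 0 0;0.04 0.0504 0 0.0115 0 0 0;0.04 0.0504 0 0.0115 0 0 0;0.04 0.0503 0 0.0114 0 0 0;0.04 0 0 0 0 -0.178 0;0.04 0 0 0 0 -0.178 0;0.04 0 0 0 0 -0.178 0;0.04 0 0 0 0 -0.178 0",
)

```text
time: 10.07
tcp_pos: [0.4382, -0.1381, 0.1189]
orientation: [0.431, -0.431, 0.561, -0.561]
ft_force: [-0.6, -0.1, 0.8]
finger_gap: 0.04
```

Request:
jog_arm(
  steps="0.04 0 0 0 0 -0.178 0;0.04 0 0 0 0 -0.178 0;0.04 0 0 0 0 -0.178 0;0.04 0 0 0 0 -0.178 0;0.04 0 0 0 0 -0.178 0;0.04 0 0 0 0 -0.178 0;0.04 0 0 0 0 -0.178 0;0.04 0 0 0 0 -0.178 0;0.04 0 0 0 0 -0.178 0;0.04 0 0 0 0 -0.178 0;0.04 0 0 0 0 -0.178 0;0.04 0 0 0 0 -0.178 0",
)

```text
time: 11.58
tcp_pos: [0.4382, -0.138, 0.1188]
orientation: [0.699, -0.699, -0.107, 0.107]
ft_force: [0.1, 0.1, -0.3]
finger_gap: 0.0401
```

Request:
jog_arm(
  steps="0.04 0 0 0 0 -0.178 0;0.04 0 0 0 0 -0.17 0;0.04 0 0 0 0 0 0",
)

```text
time: 11.95
tcp_pos: [0.4382, -0.138, 0.1189]
orientation: [0.671, -0.67, -0.224, 0.224]
ft_force: [-0.1, 0.2, 0.2]
finger_gap: 0.0401
```

Run:
```python
from h import *
delta([*nut('c'),.066],2.219)
save("wrist","w2.png")
for k in "cd": print(proj("wrist",[*nut(k),.087]))
a=.648;d=.018*np.array([np.cos(a),np.sin(a)])
print([proj("wrist",[*(nut('c')+s*d),.087]) for s in(1,-1)])
```

```text
shift [ 0.0002  0.0529 -0.0008] turn [-0.0002 -0.0022 -0.    ] yaw 2.217 j [-0.41  0.33  1.97  0.    0.84 -2.62]
[np.float64(285.62066547496653), np.float64(244.20284470125011)]
[np.float64(428.9405860893679), np.float64(337.20900988281846)]
[[np.float64(285.72963366944657), np.float64(272.368243518619)], [np.float64(285.5061232110049), np.float64(214.5966962161795)]]
```

View pics/w2.png

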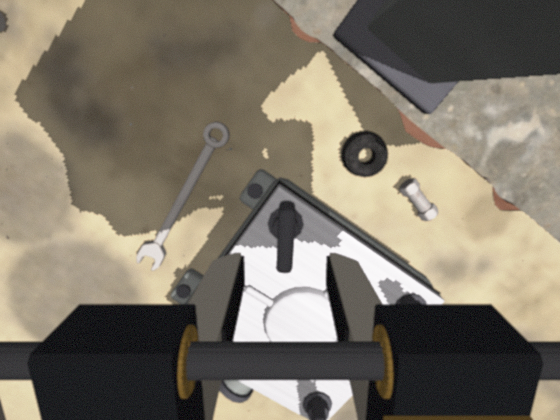

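Bar c stands at col 286, rows 205–270, centred between the jaws as predicted. Descending and gripping.

Request:
jog_arm(
  steps="0.04 0 0.018 -0.0005 0 0 0;0.04 0 0.018 0 0 0 0;0.04 0 0.016 0 0 0 0;0.005 0 0 0 0 0 0;0.005 0 0 0 0 0 0;0.005 0 0 0 0 0 0;0.005 0 0 0 0 0 0;0.005 0 0 0 0 0 0",
)

```text
time: 13.0
tcp_pos: [0.4383, -0.1381, 0.0674]
orientation: [0.671, -0.67, -0.225, 0.225]
ft_force: [-2.1, 4.2, 6.7]
finger_gap: 0.0097
```

Request:
jog_arm(
  steps="0.005 0 0.0002 0 0 0.15 0;0.005 0 0.0002 0 0 0.15 0;0.005 0 0.0003 0 0 0.15 0;0.005 0 0.0002 0 0 0.15 0;0.005 0 0.0002 0 0 0.15 0;0.005 0 0.0003 0 0 0.15 0;0.005 0 0.0002 0 0 0.15 0;0.005 0 0.0002 0 0 0.15 0;0.005 0 0.0003 0 0 0.15 0;0.005 0 0.0002 0 0 0.15 0;0.005 0 0.0002 0 0 0.15 0;0.005 0 0 0 0 0 0",
)

```text
time: 14.5
tcp_pos: [0.438, -0.1391, 0.0649]
orientation: [-0.619, 0.62, -0.341, 0.34]
ft_force: [-5.7, -4.9, 5.9]
finger_gap: 0.0095
```

```bash
python3 -c "
from h import *
feel(2)"
```

```text
Tz [0.059 0.143 0.092] mean 0.098
F [-6.46 -4.72  5.4 ] T [-1.129  1.178  0.092] j6 -0.975 e6 0.144 yaw 0.5682 gap 0.0101 pos [ 0.438  -0.1391  0.0649]
```

Request:
jog_arm(
  steps="0.005 0 0.0002 0 0 0.15 0;0.005 0 0.0002 0 0 0.15 0;0.005 0 0 0 0 0 0",
)

```text
time: 14.98
tcp_pos: [0.4378, -0.1391, 0.0645]
orientation: [-0.561, 0.563, -0.429, 0.429]
ft_force: [-7.2, -5.9, 5.4]
finger_gap: 0.0099
```

```bash
python3 -c "
from h import *
feel(4)"
```

```text
Tz [0.093 0.074 0.049 0.078 0.038] mean 0.066
F [-6.19 -4.81  5.34] T [-1.295  1.401  0.038] j6 -0.675 e6 0.072 yaw 0.2684 gap 0.0094 pos [ 0.4378 -0.1391  0.0645]
```

Request:
jog_arm(
  steps="0.005 0 0.0001 0 0 0.08 0;0.005 0 0.0001 0 0 0.08 0;0.005 0 0 0 0 0 0",
)

```text
time: 15.55
tcp_pos: [0.4377, -0.1392, 0.0642]
orientation: [-0.525, 0.527, -0.473, 0.472]
ft_force: [-7.3, -6.9, 5.2]
finger_gap: 0.0094
```

```bash
python3 -c "
from h import *
feel(4)"
```

```text
Tz [0.116 0.12  0.063 0.045 0.034] mean 0.076
F [-7.19 -7.34  5.03] T [-1.391  1.564  0.034] j6 -0.515 e6 0.082 yaw 0.1085 gap 0.0096 pos [ 0.4377 -0.1392  0.0642]
```

Request:
jog_arm(
  steps="0.005 0 0.0001 0 0 0.08 0;0.005 0 0.0001 0 0 0.08 0;0.005 0 0 0 0 0 0",
)

```text
time: 16.12
tcp_pos: [0.4375, -0.1391, 0.064]
orientation: [0.486, -0.487, 0.513, -0.513]
ft_force: [-8.5, -6.8, 5.5]
finger_gap: 0.0095
```

```bash
python3 -c "
from h import *
feel(4)"
```

```text
Tz [0.082 0.115 0.043 0.067 0.11 ] mean 0.083
F [-7.74 -7.38  5.74] T [-1.511  1.613  0.11 ] j6 -0.355 e6 0.082 yaw -0.0515 gap 0.0099 pos [ 0.4376 -0.1391  0.064 ]
```

Request:
jog_arm(
  steps="0.005 0 0.0001 0 0 0.08 0;0.005 0 0.0001 0 0 0.08 0;0.005 0 0 0 0 0 0",
)

```text
time: 16.7
tcp_pos: [0.4374, -0.1391, 0.0637]
orientation: [0.443, -0.445, 0.55, -0.55]
ft_force: [-8.8, -7.2, 5.0]
finger_gap: 0.01
```

```bash
python3 -c "
from h import *
feel(4)"
```

```text
Tz [0.066 0.062 0.052 0.076 0.077] mean 0.066
F [-8.25 -7.81  5.14] T [-1.511  1.76   0.077] j6 -0.195 e6 0.08 yaw -0.2115 gap 0.0096 pos [ 0.4374 -0.1391  0.0637]
```

Request:
jog_arm(
  steps="0.005 0 0.0001 0 0 0.08 0;0.005 0 0.0001 0 0 0.08 0;0.005 0 0 0 0 0 0",
)

```text
time: 17.27
tcp_pos: [0.4373, -0.1391, 0.0635]
orientation: [0.398, -0.4, 0.584, -0.584]
ft_force: [-9.4, -6.7, 5.2]
finger_gap: 0.0099
```

```bash
python3 -c "
from h import *
feel(4)"
```

```text
Tz [0.117 0.135 0.091 0.203 0.16 ] mean 0.141
F [-9.39 -6.35  5.34] T [-1.4    1.811  0.16 ] j6 -0.035 e6 0.137 yaw -0.3713 gap 0.0097 pos [ 0.4373 -0.1391  0.0635]
```

Request:
jog_arm(
  steps="0.005 0 0 0 0 0.05 0;0.005 0 0 0 0 0 0",
)

```text
time: 17.73
tcp_pos: [0.4373, -0.139, 0.0635]
orientation: [0.383, -0.385, 0.594, -0.593]
ft_force: [-8.5, -7.0, 5.7]
finger_gap: 0.0097
```

```bash
python3 -c "
from h import *
feel(4)
delta([*nut('b'),.12],2.138)"
```

```text
Tz [0.285 0.193 0.243 0.244 0.236] mean 0.24
F [-8.46 -7.69  4.87] T [-1.434  1.828  0.236] j6 0.015 e6 0.217 yaw -0.4212 gap 0.0101 pos [ 0.4373 -0.139   0.0635]
shift [-0.0492 -0.0568  0.1   ] turn [ 3.1000e-03 -2.5592e+00 -2.0000e-03] yaw -0.421 j [-0.41  0.43  2.   -0.    0.71  0.01]
```

Request:
jog_arm(
  steps="0.04 0 0 0 0 0 0;0.04 0 0 0 0 0 0;0.04 0 0 0 0 0 0;0.04 0 -0.0285 0 0 0 0;0.04 0 -0.0285 0 0 0 0;0.04 -0.0246 0 0.05 0 0 0;0.04 -0.0246 0 0.05 0 0 0;0.04 0 0 0 0 -0.17 0;0.04 0 0 0 0 -0.17 0;0.04 0 0 0 0 -0.17 0;0.04 0 0 0 0 -0.17 0;0.04 0 0 0 0 -0.17 0",
)

```text
time: 19.42
tcp_pos: [0.55, -0.1345, 0.1202]
orientation: [0.596, -0.596, 0.381, -0.381]
ft_force: [0.7, 0.1, -1.0]
finger_gap: 0.0399
```

Request:
jog_arm(
  steps="0.04 0 0 0 0 -0.17 0;0.04 0 0 0 0 -0.17 0;0.04 0 0 0 0 -0.17 0;0.04 0 0 0 0 -0.17 0;0.04 0 0 0 0 -0.17 0;0.04 0 0 0 0 -0.17 0;0.04 0 0 0 0 -0.17 0;0.04 0 0 0 0 -0.17 0;0.04 0 0 0 0 -0.17 0;0.04 0 0 0 0 -0.179 0;0.04 0 0 0 0 0 0;0.04 0 0 0 0 0 0",
)

```text
time: 20.92
tcp_pos: [0.5499, -0.1345, 0.1202]
orientation: [0.679, -0.679, -0.196, 0.196]
ft_force: [0.2, 0.5, 0.6]
finger_gap: 0.04
```

Run:
```python
from h import *
delta([*nut('b'),.067],2.138)
save("wrist","w3.png")
a=.567;d=.018*np.array([np.cos(a),np.sin(a)])
print([np.round(proj("wrist",[*(nut('b')+s*d),.087])) for s in(1,-1)])
```

```text
shift [-0.0012  0.0532  0.0002] turn [-0.0001 -0.005  -0.    ] yaw 2.133 j [-0.32  0.5   1.7   0.    0.95 -2.46]
[array([288., 269.]), array([287., 211.])]
```

View pics/w3.png

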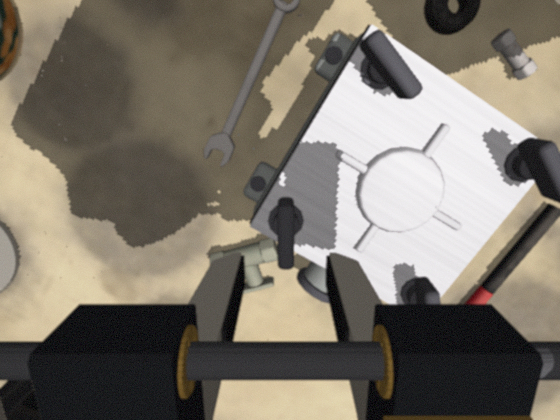

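Bar b is centred (col 286, rows 200–268); the valve beside it lies well below the finger tips. Grip and turn 1.65 rad.

Request:
jog_arm(
  steps="0.04 -0.001 0.018 0 0 0 0;0.04 -0.001 0.018 0 0 0 0;0.04 0 0.017 0 0 0 0;0.005 0 0 0 0 0 0;0.005 0 0 0 0 0 0;0.005 0 0 0 0 0 0;0.005 0 0 0 0 0 0;0.005 0 0 0 0 0 0",
)

```text
time: 21.98
tcp_pos: [0.5483, -0.1354, 0.0677]
orientation: [0.679, -0.679, -0.198, 0.197]
ft_force: [-1.1, 3.9, 4.5]
finger_gap: 0.0093
```

Request:
jog_arm(
  steps="0.005 0 0.0002 0 0 0.15 0;0.005 0 0.0002 0 0 0.15 0;0.005 0 0.0003 0 0 0.15 0;0.005 0 0.0002 0 0 0.15 0;0.005 0 0.0002 0 0 0.15 0;0.005 0 0.0003 0 0 0.15 0;0.005 0 0.0002 0 0 0.15 0;0.005 0 0.0002 0 0 0.15 0;0.005 0 0.0003 0 0 0.15 0;0.005 0 0.0002 0 0 0.15 0;0.005 0 0.0002 0 0 0.15 0;0.005 0 0 0 0 0 0",
)

```text
time: 23.48
tcp_pos: [0.5479, -0.1366, 0.0651]
orientation: [-0.605, 0.606, -0.365, 0.365]
ft_force: [-4.6, -5.0, 3.8]
finger_gap: 0.0095
```

```bash
python3 -c "
from h import *
feel(2)"
```

```text
Tz [0.078 0.071 0.08 ] mean 0.076
F [-5.13 -4.05  4.38] T [-0.995  0.93   0.08 ] j6 -0.812 e6 0.15 yaw 0.4875 gap 0.0095 pos [ 0.5479 -0.1366  0.0651]
```

Request:
jog_arm(
  steps="0.005 0 0.0002 0 0 0.15 0;0.005 0 0.0002 0 0 0.15 0;0.005 0 0 0 0 0 0",
)

```text
time: 23.95
tcp_pos: [0.5476, -0.1367, 0.0646]
orientation: [-0.543, 0.545, -0.452, 0.452]
ft_force: [-5.5, -5.6, 5.0]
finger_gap: 0.0099
```

```bash
python3 -c "
from h import *
feel(4)"
```

```text
Tz [0.078 0.01  0.083 0.059 0.101] mean 0.066
F [-5.33 -5.24  3.98] T [-1.155  1.193  0.101] j6 -0.512 e6 0.082 yaw 0.1876 gap 0.0099 pos [ 0.5477 -0.1367  0.0646]
```

Request:
jog_arm(
  steps="0.005 0 0.0001 0 0 0.08 0;0.005 0 0.0001 0 0 0.08 0;0.005 0 0 0 0 0 0",
)

```text
time: 24.52
tcp_pos: [0.5475, -0.1367, 0.0643]
orientation: [-0.506, 0.507, -0.493, 0.493]
ft_force: [-5.6, -5.5, 5.0]
finger_gap: 0.0095
```

```bash
python3 -c "
from h import *
feel(4)"
```

```text
Tz [0.109 0.112 0.08  0.106 0.118] mean 0.105
F [-5.99 -6.08  5.6 ] T [-1.166  1.216  0.118] j6 -0.352 e6 0.089 yaw 0.0276 gap 0.0101 pos [ 0.5475 -0.1366  0.0643]
```

Request:
jog_arm(
  steps="0.005 0 0.0001 0 0 0.06 0;0.005 0 0.0001 0 0 0.06 0;0.005 0 0 0 0 0 0",
)

```text
time: 25.1
tcp_pos: [0.5474, -0.1367, 0.0641]
orientation: [0.475, -0.477, 0.523, -0.523]
ft_force: [-6.2, -5.1, 6.4]
finger_gap: 0.0095
```

```bash
python3 -c "
from h import *
feel(4)"
```

```text
Tz [0.09  0.086 0.111 0.095 0.103] mean 0.097
F [-7.3  -6.15  5.65] T [-1.144  1.369  0.103] j6 -0.232 e6 0.09 yaw -0.0924 gap 0.0099 pos [ 0.5474 -0.1366  0.0641]
```

Request:
jog_arm(
  steps="0.005 0 0.0001 0 0 0.08 0;0.005 0 0.0001 0 0 0.08 0;0.005 0 0 0 0 0 0",
)

```text
time: 25.68
tcp_pos: [0.5473, -0.1366, 0.0639]
orientation: [0.432, -0.434, 0.559, -0.559]
ft_force: [-7.2, -5.9, 5.4]
finger_gap: 0.0101
```

```bash
python3 -c "
from h import *
feel(4)"
```

```text
Tz [0.104 0.063 0.092 0.092 0.063] mean 0.083
F [-7.4  -4.99  5.92] T [-1.075  1.49   0.063] j6 -0.072 e6 0.088 yaw -0.2523 gap 0.0096 pos [ 0.5473 -0.1366  0.0639]
```

Request:
jog_arm(
  steps="0.005 0 0.0001 0 0 0.08 0;0.005 0 0.0001 0 0 0.08 0;0.005 0 0 0 0 0 0",
)

```text
time: 26.25
tcp_pos: [0.5471, -0.1366, 0.0637]
orientation: [0.386, -0.388, 0.592, -0.592]
ft_force: [-7.5, -4.2, 6.0]
finger_gap: 0.0099
```

```bash
python3 -c "
from h import *
feel(4)"
```

```text
Tz [-0.038  0.066  0.058  0.077  0.081] mean 0.049
F [-8.38 -5.52  5.27] T [-1.064  1.567  0.081] j6 0.088 e6 0.082 yaw -0.4124 gap 0.0099 pos [ 0.5471 -0.1366  0.0637]
```

Request:
jog_arm(
  steps="0.005 0 0.0001 0 0 0.08 0;0.005 0 0.0001 0 0 0.08 0;0.005 0 0 0 0 0 0",
)

```text
time: 26.82
tcp_pos: [0.547, -0.1365, 0.0634]
orientation: [0.337, -0.339, 0.621, -0.621]
ft_force: [-8.9, -5.1, 6.7]
finger_gap: 0.0097
```

```bash
python3 -c "
from h import *
feel(4)"
```

```text
Tz [0.043 0.069 0.073 0.084 0.087] mean 0.071
F [-7.49 -4.38  6.02] T [-0.982  1.718  0.087] j6 0.248 e6 0.077 yaw -0.5724 gap 0.0096 pos [ 0.547  -0.1365  0.0634]
```

Request:
jog_arm(
  steps="0.005 0 0.0001 0 0 0.06 0;0.005 0 0.0001 0 0 0.06 0;0.005 0 0 0 0 0 0",
)

```text
time: 27.4
tcp_pos: [0.547, -0.1364, 0.0634]
orientation: [0.299, -0.302, 0.64, -0.64]
ft_force: [-9.1, -4.0, 7.9]
finger_gap: 0.0097
```

```bash
python3 -c "
from h import *
feel(4)"
```

```text
Tz [0.233 0.297 0.26  0.258 0.208] mean 0.251
F [-9.9  -4.61  8.59] T [-0.839  1.946  0.208] j6 0.368 e6 0.252 yaw -0.692 gap 0.01 pos [ 0.547  -0.1364  0.0634]
```

```bash
python3 -c "
from h import *
delta([*nut('d'),.12],-.386)"
```

```text
shift [-0.0115 -0.0564 -0.1549] turn [ 0.0019 -0.306   0.0023] yaw -0.692 j [-0.33  0.58  1.73 -0.    0.83  0.37]
```

Request:
jog_arm(
  steps="0.04 0 0 0 0 0 0;0.04 0 0 0 0 0 0;0.04 0 0 0 0 0 0;0.04 0 -0.028 0 0 0 0;0.04 0 -0.028 0 0 0 0;0.04 -0.004 0 -0.052 0 0 0;0.04 -0.004 0 -0.052 0 0 0;0.04 -0.0035 0 -0.051 0 0 0;0.04 0 0 0 0 -0.153 0;0.04 0 0 0 0.002 -0.153 0.002;0.04 0 0 0 0 0 0;0.04 0 0 0 0 0 0",
)

```text
time: 29.1
tcp_pos: [0.4364, -0.0279, 0.1191]
orientation: [-0.395, 0.393, -0.587, 0.588]
ft_force: [-0.4, -0.2, -0.1]
finger_gap: 0.0401
```

Run:
```python
from h import *
delta([*nut('d'),.067],-.386)
save("wrist","w4.png")
a=1.185;d=.018*np.array([np.cos(a),np.sin(a)])
print([np.round(proj("wrist",[*(nut('d')+s*d),.087])) for s in(1,-1)])
```

```text
shift [ 0.0013  0.0521 -0.0009] turn [-0.0022 -0.0043 -0.0018] yaw -0.39 j [-0.17  0.29  2.03  0.    0.82  0.22]
[array([281., 216.]), array([281., 273.])]
```

View pics/w4.png

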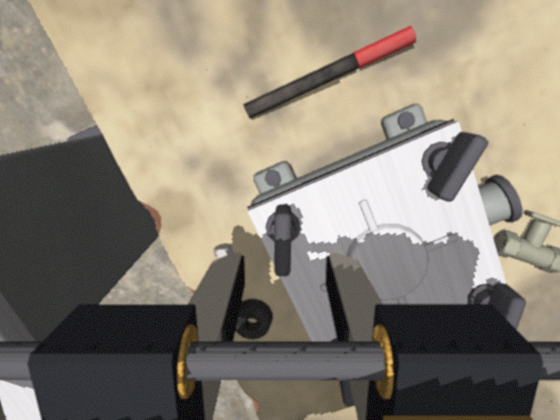

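Bar d at col 284, rows 207–273: aligned. Same routine.

Request:
jog_arm(
  steps="0.04 0.001 0.018 0 0 0 0;0.04 0 0.018 0 0 0 0;0.04 0 0.016 0 -0.002 -0.004 -0.002;0.005 0 0 0 0 0 0;0.005 0 0 0 0 0 0;0.005 0 0 0 0 0 0;0.005 0 0 0 0 0 0;0.005 0 0 0 0 0 0",
)

```text
time: 30.15
tcp_pos: [0.4352, -0.0283, 0.0675]
orientation: [0.395, -0.396, 0.587, -0.586]
ft_force: [-5.6, 3.6, 7.2]
finger_gap: 0.0095
```

Request:
jog_arm(
  steps="0.005 0 0.0002 0 0 0.15 0;0.005 0 0.0002 0 0 0.15 0;0.005 0 0.0003 0 0 0.15 0;0.005 0 0.0002 0 0 0.15 0;0.005 0 0.0002 0 0 0.15 0;0.005 0 0.0003 0 0 0.15 0;0.005 0 0.0002 0 0 0.15 0;0.005 0 0.0002 0 0 0.15 0;0.005 0 0.0003 0 0 0.15 0;0.005 0 0.0002 0 0 0.15 0;0.005 0 0.0002 0 0 0.15 0;0.005 0 0 0 0 0 0",
)

```text
time: 31.65
tcp_pos: [0.4352, -0.0287, 0.0649]
orientation: [0.163, -0.162, -0.688, 0.688]
ft_force: [-6.0, -0.3, 6.2]
finger_gap: 0.0098
```

```bash
python3 -c "
from h import *
feel(2)"
```

```text
Tz [0.135 0.086 0.075] mean 0.099
F [-5.71 -1.4   5.37] T [-0.176  1.241  0.075] j6 1.861 e6 0.144 yaw -2.0328 gap 0.01 pos [ 0.4352 -0.0287  0.0649]
```

Request:
jog_arm(
  steps="0.005 0 0.0002 0 0 0.15 0;0.005 0 0.0002 0 0 0.15 0;0.005 0 0 0 0 0 0",
)

```text
time: 32.12
tcp_pos: [0.4351, -0.0287, 0.0644]
orientation: [0.264, -0.263, -0.656, 0.657]
ft_force: [-5.1, -1.2, 5.1]
finger_gap: 0.0097
```

```bash
python3 -c "
from h import *
feel(4)"
```

```text
Tz [0.088 0.072 0.066 0.141 0.056] mean 0.084
F [-6.25 -1.31  5.73] T [-0.314  1.262  0.056] j6 2.161 e6 0.077 yaw -2.3326 gap 0.0098 pos [ 0.4351 -0.0287  0.0645]
```

Request:
jog_arm(
  steps="0.005 0 0.0001 0 0 0.08 0;0.005 0 0.0001 0 0 0.08 0;0.005 0 0 0 0 0 0",
)

```text
time: 32.7
tcp_pos: [0.4351, -0.0287, 0.0642]
orientation: [0.315, -0.314, -0.633, 0.634]
ft_force: [-5.1, -2.6, 5.1]
finger_gap: 0.0097
```

```bash
python3 -c "
from h import *
feel(4)"
```

```text
Tz [0.043 0.13  0.118 0.101 0.052] mean 0.089
F [-5.23 -2.96  4.58] T [-0.347  1.27   0.052] j6 2.321 e6 0.085 yaw -2.4926 gap 0.0097 pos [ 0.435  -0.0287  0.0642]
```

Request:
jog_arm(
  steps="0.005 0 0.0001 0 0 0.08 0;0.005 0 0.0001 0 0 0.08 0;0.005 0 0 0 0 0 0",
)

```text
time: 33.28
tcp_pos: [0.435, -0.0287, 0.064]
orientation: [0.365, -0.364, -0.605, 0.606]
ft_force: [-6.4, -1.8, 5.1]
finger_gap: 0.01
```

```bash
python3 -c "
from h import *
feel(4)"
```

```text
Tz [0.111 0.043 0.053 0.093 0.073] mean 0.075
F [-6.16 -1.19  5.52] T [-0.354  1.31   0.073] j6 2.481 e6 0.08 yaw -2.6526 gap 0.0098 pos [ 0.435  -0.0287  0.064 ]
```

Request:
jog_arm(
  steps="0.005 0 0.0001 0 0 0.08 0;0.005 0 0.0001 0 0 0.08 0;0.005 0 0 0 0 0 0",
)

```text
time: 33.85
tcp_pos: [0.4349, -0.0287, 0.0638]
orientation: [0.412, -0.411, -0.574, 0.575]
ft_force: [-6.9, -1.9, 6.4]
finger_gap: 0.0099
```

```bash
python3 -c "
from h import *
feel(4)"
```

```text
Tz [0.035 0.024 0.08  0.045 0.061] mean 0.049
F [-6.07 -1.54  5.27] T [-0.3    1.36   0.061] j6 2.641 e6 0.074 yaw -2.8126 gap 0.0095 pos [ 0.4349 -0.0287  0.0638]
```

Request:
jog_arm(
  steps="0.005 0 0.0001 0 0 0.08 0;0.005 0 0.0001 0 0 0.08 0;0.005 0 0 0 0 0 0",
)

```text
time: 34.42
tcp_pos: [0.4349, -0.0287, 0.0637]
orientation: [0.457, -0.456, -0.54, 0.541]
ft_force: [-7.2, -2.5, 7.6]
finger_gap: 0.0099
```

```bash
python3 -c "
from h import *
feel(4)"
```

```text
Tz [0.307 0.269 0.266 0.313 0.303] mean 0.292
F [-7.77 -1.24  6.71] T [-0.274  1.405  0.303] j6 2.801 e6 0.257 yaw -2.9721 gap 0.0101 pos [ 0.4349 -0.0288  0.0637]
```

Request:
jog_arm(
  steps="0.04 0 0 0 0 0 0;0.04 0 0 0 0 0 0;0.04 0 0 0 0 0 0;0.04 0 -0.03 0 0 0 0;0.04 0 -0.05 0 0 0 0;0.04 0 -0.06 0 0 0 0;0.04 0 -0.05 0 0 -0.15 0;0.04 -0.03 0 0 0 -0.15 0;0.04 -0.03 0 0 0 -0.15 0;0.04 0 0 0 0 0 0;0.04 0 0 0 0 0 0",
)

```text
time: 36.0
tcp_pos: [0.4587, -0.0835, 0.2532]
orientation: [0.325, -0.325, -0.628, 0.628]
ft_force: [0.6, -0.5, -0.1]
finger_gap: 0.0399
```

Run:
```python
from h import *
tq()
im=save("wrist","w5.png")
for k,y in zip("abcd",(-.977+.1,-.692+.1,-.421+.08,-2.972+.12)):
    a=y+np.pi/2;d=.020*np.array([np.cos(a),np.sin(a)])
    e=[np.round(proj("wrist",[*(nut(k)+s*d),.0843]),1) for s in(1,-1)];print(k,e)
    im=cv2.line(np.ascontiguousarray(im),*[tuple(int(v) for v in p) for p in e],(0,255,0),1)
u=np.array([proj("wrist",[*nut(k),.08]) for k in "abcd"]);lo=np.clip(u.min(0).astype(int)-50,0,None);hi=u.max(0).astype(int)+50
c=im[lo[1]:hi[1],lo[0]:hi[0]];f=min(780/c.shape[1],580/c.shape[0]);print(lo,hi)
cv2.imwrite("pics/w5z.png",cv2.resize(c[:,:,::-1],None,fx=f,fy=f,interpolation=cv2.INTER_CUBIC))
```

```text
F [ 0.58 -0.54 -0.11] T [ 0.058  0.171 -0.071] j6 2.245 e6 -0.092 yaw -2.5253 gap 0.0399 pos [ 0.4587 -0.0835  0.2532]
a [array([151.7, 187.3]), array([194.3, 184.1])]
b [array([212.8,  90.2]), array([255.8,  72.8])]
c [array([319.7, 164.9]), array([356.9, 139.5])]
d [array([278.7, 227.8]), array([265.9, 263.6])]
[124  31] [387 294]
```

View pics/w5z.png

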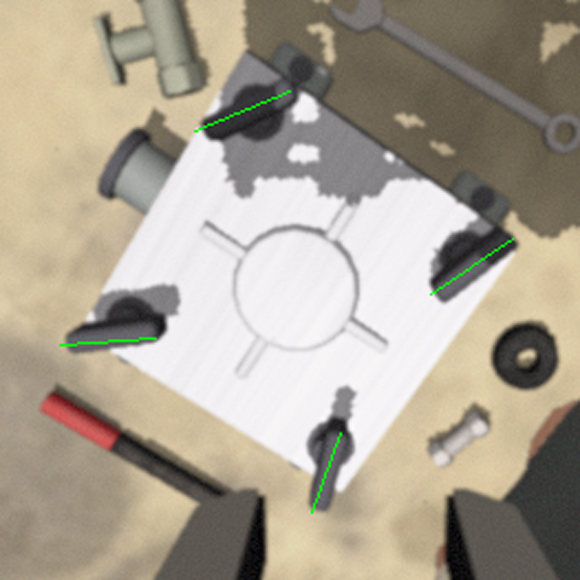

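Run:
```python
from h import *
im=cv2.imread("pics/w5.png",0);im=cv2.resize(im,None,fx=3,fy=3,interpolation=cv2.INTER_CUBIC)
L=cv2.createLineSegmentDetector().detect(im)[0][:,0]/3
for k,y in zip("abcd",(-.977,-.692,-.421,-2.972)):
    a=y+np.pi/2
    for x1,y1,x2,y2 in L:
        P,Q=ray("wrist",(x1,y1),.084),ray("wrist",(x2,y2),.084);m=(P+Q)/2-[*nut(k),.084];d=Q-P
        if np.hypot(*m[:2])<.015 and np.hypot(*d[:2])>.022:
            print(k,"len",round(np.hypot(*d[:2]),3),"ang-release",round((np.arctan2(d[1],d[0])-a+np.pi/2)%np.pi-np.pi/2,3),"off",np.round(m[:2],4))
```

```text
Traceback (most recent call last):
  File "h.py", line 4, in ray
    c=calibration(cam);E=np.array(c["extrinsics"])
ValueError: time passes only in moves, steps and waits
```

Run:
```python
import h
from h import *
c0=calibration("wrist");h.calibration=lambda n:c0
im=cv2.imread("pics/w5.png",0);im=cv2.resize(im,None,fx=3,fy=3,interpolation=cv2.INTER_CUBIC)
L=cv2.createLineSegmentDetector().detect(im)[0][:,0]/3
for k,y in zip("abcd",(-.977,-.692,-.421,-2.972)):
    a=y+np.pi/2
    for x1,y1,x2,y2 in L:
        P,Q=ray("wrist",(x1,y1),.084),ray("wrist",(x2,y2),.084);m=(P+Q)/2-[*nut(k),.084];d=Q-P
        if np.hypot(*m[:2])<.015 and np.hypot(*d[:2])>.022:
            print(k,"len",round(np.hypot(*d[:2]),3),"ang-release",round((np.arctan2(d[1],d[0])-a+np.pi/2)%np.pi-np.pi/2,3),"off",np.round(m[:2],4))
```

```text
c len 0.038 ang-release 0.155 off [-0.0049  0.0004]
c len 0.022 ang-release 0.167 off [0.0053 0.0043]
c len 0.029 ang-release 0.441 off [-0.0111  0.0006]
```

```bash
python3 -c "
from rig import job
print(job.job_done())"
```

```text
the job is handed in; nothing more can be done
None
```

I tightened the four nuts in the order a, c (its diagonal), b, d, then lifted the gripper clear and handed the job in at about 36 s. The hand-in gives no verdict.

**Snugness by torque:** Each nut ran at about 0.07–0.10 N m. Turning stopped once the torque clearly rose:

| Nut | Torque at stop (N m) |
|---|---|
| a | 0.295 |
| c | 0.24 |
| b | 0.25 |
| d | 0.29 |

These are above the suggested stop of about 0.19 N m but below the 0.38 N m that crushes the gasket. At 1.6 N m per rad they mean roughly 0.15–0.18 rad past home before release.

**Final picture:**
- **Cover and loose things:** The cover looks flat, and the loose things in the frame look unmoved. I judged both by eye and did not measure them.
- **Nut c:** The edge fit showed it sprang back about 0.16 rad on release, which agrees with its torque reading and puts it at home.
- **Nuts a, b and d:** The edge fit found no usable lines on them, so their final angles rest on a look at the picture. Nut a looked up to about 0.08 rad more sprung back than I had drawn it, which fits its 0.18 rad overshoot. I did not grip it again to check.

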